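Release the cheese press: flip the ratchet's direction lever, then loosen the screw

TASK

The screw of the small cheese press is tight, and the ratchet handle fitted on top of it is still set to tighten. Flip the direction lever on the ratchet's round head fully over to the loosening side (its free end to the left as you look from the handle's end towards the head), then swing the handle anticlockwise, seen from above, by 60 degrees or a little more so that the screw backs off, and let go.

Things in the scene. Friction and masses are not known exactly. Their poses are not given: they have to be found in the camera images.
- ratchet_axis (a point): Point on the press screw's vertical axis, on the flat top of the ratchet's round steel head (68 mm diameter), 166 mm above the worktop. Turns with the handle: x axis from the screw axis along the handle to its end, z up. The press is fixed: wooden frame, base board 160 x 200 mm, cross beam 180 mm long centred on the axis, beam top at 118 mm, post nuts up to 128 mm.
- handle_grip (a point): Middle of the black rubber grip of the ratchet's straight level handle, 130 mm from the screw axis, 154 mm above the worktop. Grip 24 mm wide, 22 mm high, from 90 to 195 mm from the axis; only the worktop lies below it there. x axis along the handle to its end, y across it to the anticlockwise side, z up. Swinging takes about 2 N freewheeling, about 4 N turning the screw.
- lever_tip (a point): Centre of the upright tab at the free end of the dark steel direction lever on the head: 20 mm long, 10 wide, from 2 to 26 mm above the head's top (this point 14 mm). The lever pivots on a vertical pin on the handle's centre line, 36 mm from the axis, and points back over the head's centre; tab 34 mm from the pin. x axis from tab to pin. Needs about 2 N sideways; beyond mid-way a spring snaps it.
- lever (a joint): Direction lever, rad: -0.4 = tighten (start; tab on the +y side of the handle's centre line), +0.4 = loosen (tab on the -y side: left, seen from the handle's end; 26 mm across). On tighten, anticlockwise swings freewheel and clockwise is blocked by the tight screw; on loosen, anticlockwise turns the screw after up to 0.5 rad of slack and clockwise freewheels.
- screw (a joint): Angle of the press's screw, rad, 0 = tight at the start, grows anticlockwise seen from above as it is loosened (up to 2.6). It stays where it is left.

How it is judged:
By the outcome, as a careful person would: the job done as asked, in the order asked, and still so for the second after the job is handed in, with the robot touching nothing.
It also fails if it takes over 51 s, if anything falls off the work surface, if the arm or the gripper's body presses on something with over 40 N, if the wrist force passes 120 N, or if a joint passes its speed limit or range.

ROBOT

A 6-joint arm with a two-finger parallel gripper is mounted at the origin on a cart in front of the work surface, level with it; the furniture and walls round the work are solid. World frame = base frame: x ahead of the robot, y to its left, z up, the work surface at z = 0. Lengths are in m, angles in rad, forces in N, time in s.
With the tool pointing down it reaches from about 0.275 to 0.875 m from the base axis. Payload 12.5 kg.
Tool frame: the origin (TCP) lies on the centre line of the jaws, within the pads' length; the fingertips stand r.finger_overhang ahead of it and the grasp point (between the pads) lies 3 mm ahead of it (r.finger_overhang is the distance from the TCP to the fingertips, in m); z points along the fingers, y is the line along which they close (so a half turn about z gives the same grasp; the last joint's range is limited). The gripper opens to 85 mm and grips with 20 to 120 N. Pads are 22 mm wide; open, the fingers measure 114 mm over their backs; the gripper's body (76 mm by 85 mm) begins 54 mm behind the grasp point. The pads swing forward as they close: fully open they stand 13 mm farther back than shut.
Start: joints at [1.211, 0.351, 1.652, -0, 1.139, -0.085], TCP at [0.149, 0.529, 0.253] pointing down, gripper open.
Joint ranges: [-2.75, 2.75], [-0.79, 2.1], [0.01, 2.65], [-1.57, 4.71], [0.07, 3.14], [-2.87, 2.87]. Speed limits (rad/s): [2.22, 2.22, 2.79, 3.14, 3.14, 3.14].

INTERFACE

Orientations are given as a unit quaternion [x, y, z, w].
In Python, from cell import r, optics gives the robot as it stands. The module is installed in compiled form; this text tells all that it offers. Calls block until the motion is done:
- r.move_to(position, orientation): joint-space move of the TCP to a pose.
- r.move_linear(position, rot=None, vel=0.15): straight line of the TCP; rot=None keeps the orientation; vel is the mean speed in m/s.
- r.set_joints(angles): joint-space move.
- r.set_gripper(opening, squeeze=None): opening from 0.0 (shut) to 1.0 (fully open); squeeze is the grip in N (None keeps the last); returns when the fingers have stopped.
- r.sleep(seconds).
- r.inverse_kinematics(position, orientation): joint angles nearest the present ones, or None.
- optics.get_image(name): name is "scene" or "top"; returns a dict with "pixels" (384x512x3 uint8, red, green, blue), "depth" (384x512 float32, m along the optical axis (not along the pixel's ray), 0 where there is no reading), "fx", "fy", "cx", "cy" (pixels), "camera_from_world" (4x4, takes a point from world to camera coordinates). Camera axes: x right, y down, z forward; pixel columns grow to the right and rows downward; lengths in m; the calibration is good to about 2 mm. A picture is of the moment at which its call begins.
A pose or a line that the arm cannot do raises r.PlanningError and nothing moves.
- r.hand_in(): hands the job in; it is judged then, once.
Readings, each from a call of its own:
- r.current_t(): time.
- r.current_q(): joint angles.
- r.current_qvel(): joint speeds.
- r.current_effort(): joint torques, N m.
- r.current_tool_pos(): TCP position.
- r.current_ee_rot(): TCP orientation.
- r.current_contact_force(): force on the tool from outside, world axes, zero at the start.
- r.current_torque(): the same for the moment, N m.
- r.current_opening(): opening from 0.0 (shut) to 1.0 (fully open).
- r.current_finger_force(): force on a finger pad.
Only numpy, scipy, OpenCV 4.12 (cv2) and the standard library are available. Lean on these libraries where they do the work, as an engineer would, in place of code of your own. Each camera call takes 0.05 s, during which the arm holds its last target. There are 200 camera calls.

## Working session

There is one attempt and no reset: what is moved stays moved. The work goes in short steps, each a Python script; the robot and the scene stay as the last script left them, time stands still between calls to the robot, and variables do not carry over. Pictures are saved under pics/ and viewed, at most 10 in all, crops included, and the job is handed in when it is done.

```bash
mkdir -p pics
python3 - <<'E'
from cell import r, optics
import cv2, numpy as np
for n in("scene","top"):
    d=optics.get_image(n); cv2.imwrite(f"pics/{n}0.png",d["pixels"][:,:,::-1]); np.savez(f"{n}0.npz",**d)
    print(n,d["fx"],d["cx"],d["cy"],np.linalg.inv(d["camera_from_world"]).round(3).tolist())
print(r.finger_overhang,r.current_ee_rot(),r.current_t())
E
```

```text
scene 454.0799792545452 255.29323850612857 188.61637411178438 [[-0.835, -0.292, 0.466, 0.2], [-0.549, 0.472, -0.69, 0.753], [-0.018, -0.832, -0.555, 0.604], [0.0, 0.0, 0.0, 1.0]]
top 382.83175473561715 261.7604889544367 187.43870543016328 [[0.007, -0.991, 0.136, 0.458], [-1.0, -0.009, -0.014, 0.171], [0.016, -0.136, -0.991, 0.973], [0.0, 0.0, 0.0, 1.0]]
0.022 [ 1.36974849e-01  9.90574385e-01 -5.17395628e-04 -1.06556807e-04] 0.1
```

View pics/scene0.png

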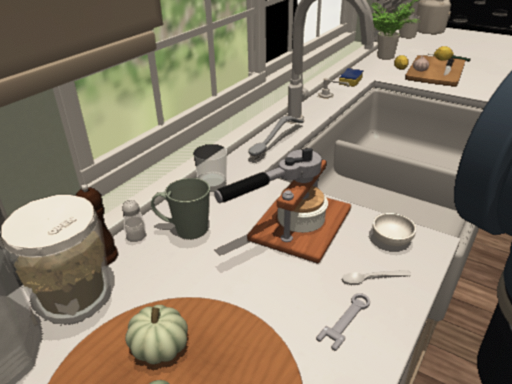

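View pics/top0.png

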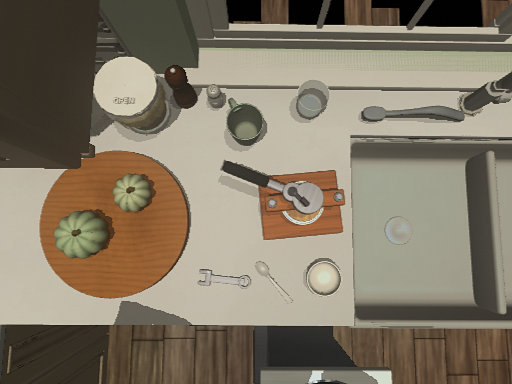

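The scene shows the press with its handle pointing left. In the top view the handle end is at about (225,167) and the head at about (306,197). I'll zoom in and measure.

```bash
cat > h.py <<'E'
import numpy as np, cv2
def ray(d,u,v,z):
    T=np.linalg.inv(d["camera_from_world"]); c=T[:3,3]
    k=T[:3,:3]@np.array([(u-d["cx"])/d["fx"],(v-d["cy"])/d["fy"],1.])
    return c+k*(z-c[2])/k[2]
def proj(d,p):
    q=d["camera_from_world"]@np.r_[p,1]; return np.array([d["fx"]*q[0]/q[2]+d["cx"],d["fy"]*q[1]/q[2]+d["cy"]])
E
python3 - <<'E'
import cv2, numpy as np
from h import *
d=dict(np.load("top0.npz")); im=d["pixels"][:,:,::-1].copy()
c=im[145:245,215:350]; cv2.imwrite("pics/z0.png",cv2.resize(c,None,fx=5.9,fy=5.9,interpolation=cv2.INTER_CUBIC))
# points above worktop with z map
D=d["depth"]; T=np.linalg.inv(d["camera_from_world"])
v,u=np.mgrid[:384,:512]; P=np.stack([(u-d["cx"])/d["fx"]*D,(v-d["cy"])/d["fy"]*D,D,np.ones_like(D)],-1)@T.T
win=(u>215)&(u<350)&(v>145)&(v<245)
dark=win&(im.max(2)<70)&(P[...,2]>.135)
n,l,s,_=cv2.connectedComponentsWithStats(dark.astype(np.uint8))
for i in range(1,n):
    if s[i,4]>15:
        m=l==i; q=P[m][:,:3]; print(s[i],q.mean(0).round(4),q.min(0).round(3),q.max(0).round(3),cv2.minAreaRect(np.c_[u[m],v[m]].astype(np.float32)))
hd=win&(abs(P[...,2]-.166)<.006)&(im.max(2)>90)
n,l,s,_=cv2.connectedComponentsWithStats(hd.astype(np.uint8)); i=1+s[1:,4].argmax(); m=(l==i)
ct=max(cv2.findContours(m.astype(np.uint8),0,1)[0],key=cv2.contourArea)
print(s[i],cv2.minEnclosingCircle(ct),P[m][:,:3].mean(0))
t=win&(P[...,2]>.176); print("tab",t.sum(),P[t][:,:3].mean(0),P[t][:,2].max(),u[t].mean(),v[t].mean())
E
```

```text
[223 161  47  26 528] [0.5977 0.1936 0.1682] [0.458 0.143 0.154] [0.626 0.243 0.973] ((245.37933349609375, 173.55172729492188), (47.53800964355469, 11.14172077178955), 21.801406860351562)
[299 197   8  10  24] [0.537  0.0751 0.1848] [0.529 0.068 0.164] [0.549 0.081 0.194] ((303.5000305175781, 201.50003051757812), (8.485280990600586, 4.242640495300293), 45.0)
[267 179  57  35 880] ((294.5, 193.5), 29.094772338867188) [0.55285534 0.07274749 0.16499134]
tab 106 [0.49893331 0.11952032 0.56597195] 0.972674827607921 296.0 198.28301886792454
```

View pics/z0.png

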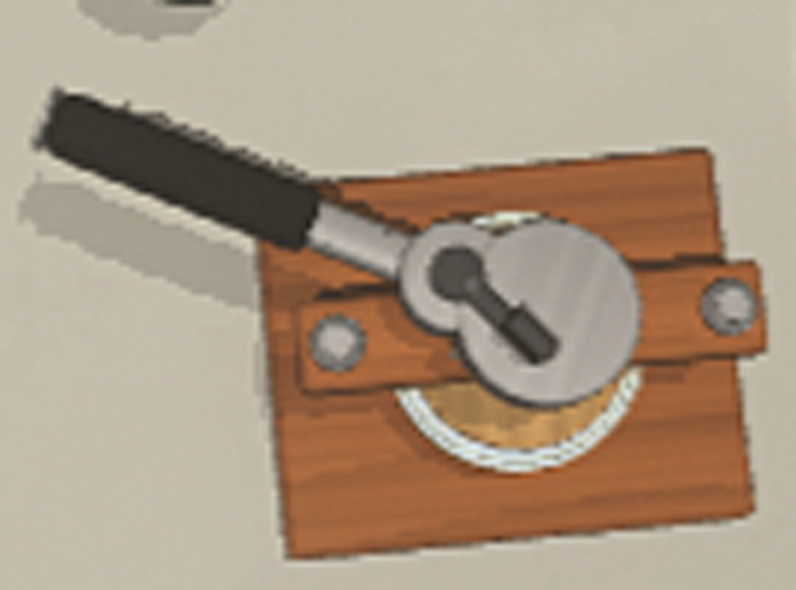

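The crop shows the head's circle centred at crop (549,312), i.e. pixel (308.0,197.9). The pin is at (292.1,191.1) and the tab at about (304.8,201.4), below the handle line, which is the tighten side.

Run:
```python
import numpy as np
from h import *
d=dict(np.load("top0.npz"))
A=ray(d,308.0,197.9,.166); G=ray(d,245.4,173.5,.165); Pn=ray(d,292.1,191.1,.17)
print(A,G,Pn, np.linalg.norm(G[:2]-A[:2]),np.linalg.norm(Pn[:2]-A[:2]))
for q in(G,Pn): print(np.arctan2(*(q-A)[[1,0]]))
T=ray(d,304.8,201.4,.190); print("tab",T)
th=np.arctan2(*(G-A)[[1,0]]); e=np.array([np.cos(th),np.sin(th)]); n=np.array([-e[1],e[0]])
for a in(-.4,.4):
    # tab from pin: direction -e rotated by a
    t=A[:2]+.036*e+.034*(-np.cos(a)*e-np.sin(a)*n); print(a,t,proj(d,np.r_[t,.19]))
s=dict(np.load("scene0.npz")); print(proj(s,A),proj(s,np.r_[G[:2],.154]))
```

```text
[0.54721578 0.06064967 0.166     ] [0.59859239 0.19421138 0.165     ] [0.56093804 0.09478324 0.17      ] 0.14310235660752643 0.03678859739184205
1.2035786204988719
1.1885527354406995
tab [0.53725047 0.07058513 0.19      ]
-0.4 [0.53653991 0.06977483] [305.19595043 201.74745462]
0.4 [0.5612549  0.06026782] [309.69327018 189.87787996]
[305.80641406 155.97525006] [245.33710153 185.62492053]
```

Measured values agree with the given geometry: handle angle about 1.20 rad, axis at (0.547,0.061). Next I'll choose the wrist orientation that suits both ends of the arc, shut the gripper and push the tab.

```bash
cat >> h.py <<'E'
from scipy.spatial.transform import Rotation as R
A=np.array([.5472,.0607]); TH=1.200
def fr(th): e=np.array([np.cos(th),np.sin(th)]); return e,np.array([-e[1],e[0]])
def quat(th,s):
    e,n=fr(th); y=np.r_[s*n,0]; z=np.array([0,0,-1.]); return R.from_matrix(np.c_[np.cross(y,z),y,z]).as_quat()
def pt(th,a,b,z): e,n=fr(th); return np.r_[A+a*e+b*n,z]
E
python3 - <<'E'
from cell import r, optics
from h import *
for s in(1,-1):
    for t in(TH,TH+1.2):
        q=r.inverse_kinematics(pt(t,.13,0,.165),quat(t,s)); print(s,t,None if q is None else np.round(q,2))
S=min((1,-1),key=lambda s:max(abs(r.inverse_kinematics(pt(t,.13,0,.165),quat(t,s))[5]) for t in(TH,TH+1.2)))
print("S",S); q=quat(TH,S)
r.set_gripper(0.0,20)
r.move_to(pt(TH,.005,.055,.27),q)
r.move_linear(pt(TH,.005,.055,.199),q)
f0=np.array(r.current_contact_force()); e,n=fr(TH)
b=.043
while b>.0065:
    r.move_linear(pt(TH,.005,b,.199),q,vel=.05)
    f=np.array(r.current_contact_force())-f0; print(round(b,4),round(f[:2]@n,2),round(f[2],2),r.current_t()); 
    if abs(f).max()>20: break
    b-=.004
d=optics.get_image("top"); cv2.imwrite("pics/t1.png",d["pixels"][:,:,::-1])
d=optics.get_image("scene"); c=d["pixels"][100:250,190:370,::-1]; cv2.imwrite("pics/s1.png",cv2.resize(c,None,fx=4,fy=4))
print(r.current_tool_pos())
E
```

```text
1 1.2 [ 0.22  0.57  1.54 -0.    1.03 -2.55]
1 2.4 [ 0.22  0.34  1.92 -0.    0.88  2.53]
-1 1.2 [ 0.22  0.57  1.54 -0.    1.03  0.59]
-1 2.4 [ 0.22  0.34  1.92 -0.    0.88 -0.61]
S -1
0.043 0.56 -1.08 3.9167
0.039 -0.34 -0.11 4.1667
0.035 0.36 0.27 4.4167
0.031 1.56 0.24 4.6667
0.027 0.63 0.08 4.9167
0.023 -0.14 -0.19 5.1667
0.019 -0.19 -0.34 5.4167
0.015 0.21 -0.25 5.6667
0.011 0.34 0.65 5.9167
0.007 -0.64 -0.59 6.1667
[0.5424792  0.0678734  0.19898458]
```

View pics/s1.png

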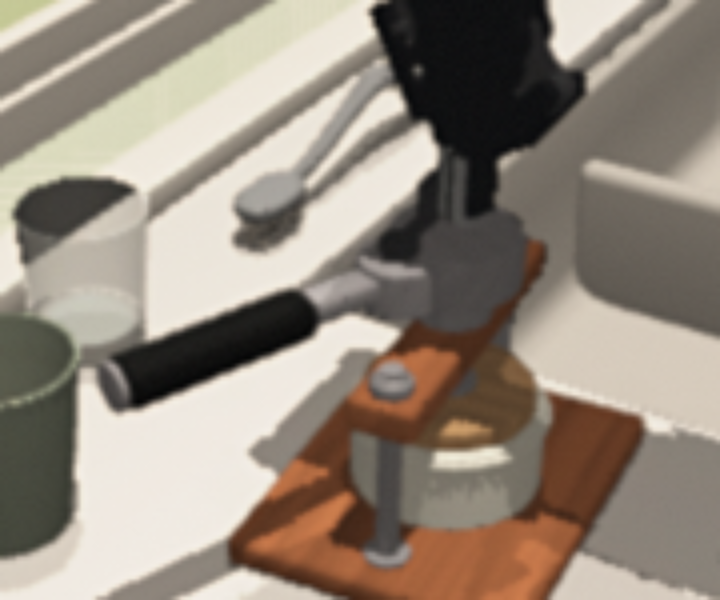

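The fingers stand on the head with the lever hidden behind them. I'll back off, lift over the grip and check the lever.

Run:
```python
from cell import r, optics
from h import *
q=quat(TH,-1)
r.move_linear(pt(TH,.005,.03,.199),q); r.move_linear(pt(TH,.005,.03,.26),q,vel=.2)
r.move_linear(pt(TH,.14,.03,.26),q,vel=.25)
a=optics.get_image("top")["pixels"][145:245,230:350,::-1]; b=optics.get_image("scene")["pixels"][120:220,220:340,::-1]
cv2.imwrite("pics/c2.png",np.hstack([cv2.resize(x,(395,330),interpolation=cv2.INTER_CUBIC) for x in(a,b)])); print(r.current_t())
```

```text
7.8167
```

View pics/c2.png

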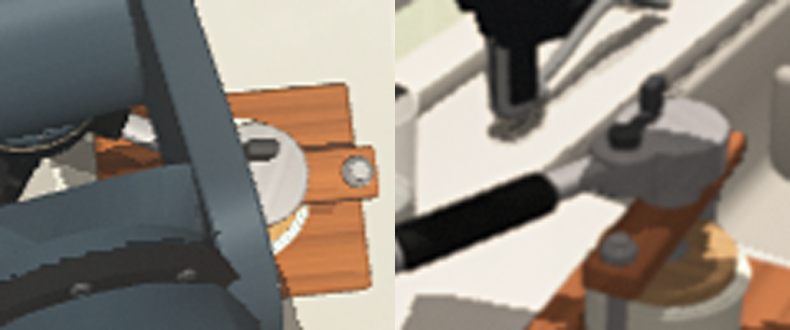

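The left crop shows the tab at pixel (310,190), matching the predicted loosen position (309.7,189.9), so the lever is fully over. Next is the handle swing, with the jaws caging the grip.

Run:
```python
from cell import r, optics
from h import *
q=quat(TH,-1); z=.163
r.set_gripper(.8); r.move_linear(pt(TH,.13,0,.26),q); r.move_linear(pt(TH,.13,0,z),q,vel=.12)
r.set_gripper(.42)
f0=np.array(r.current_contact_force()); print(f0.round(1),r.current_opening(),r.current_t())
for t in np.linspace(0,1.24,13)[1:]:
    r.move_linear(pt(TH+t,.13,0,z),quat(TH+t,-1),vel=.06)
    f=np.array(r.current_contact_force())-f0; print(round(t,2),(f[:2]@np.array(fr(TH+t)).T).round(1),f[2].round(1),round(r.current_t(),1))
    if abs(f).max()>30: break
r.sleep(.3)
cv2.imwrite("pics/s3.png",optics.get_image("scene")["pixels"][:,:,::-1])
```

```text
[-0.3  0.3 -0.3] 0.422389501064573 10.2083
0.1 [-0.8 -0.2] -0.6 10.6
0.21 [-0.2 -0.3] -0.6 11.0
0.31 [-0.8 -0.4] -0.5 11.3
0.41 [-1.3 -1.3] -0.1 11.7
0.52 [-1.4 -1.4] 0.9 12.1
0.62 [-1.  -0.7] -0.3 12.5
0.72 [-1.2 -1.2] 1.1 12.8
0.83 [-0.9 -1.1] 0.8 13.2
0.93 [-1.4 -0.7] 1.1 13.6
1.03 [-0.9 -0.6] 0.2 14.0
1.14 [-0.7 -0.4] 1.2 14.3
1.24 [-0.8 -0.7] 1.4 14.7
```

View pics/s3.png

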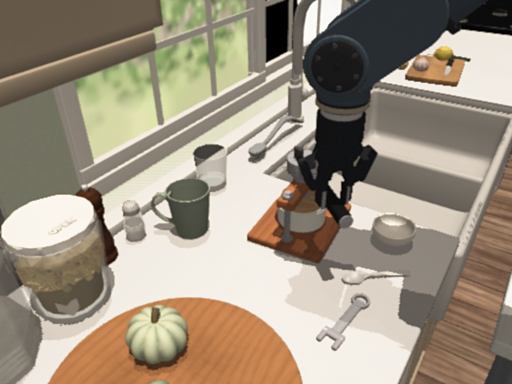

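The handle end, now at (345,215), has come round with the gripper. I'll release, lift clear and measure the final angle.

Run:
```python
from cell import r, optics
from h import *
t=TH+1.24; q=quat(t,-1)
r.set_gripper(.8); r.move_linear(pt(t,.13,0,.27),q,vel=.12)
j=np.array(r.current_q()); j[0]+=1.1; r.set_joints(j)
d=optics.get_image("top"); im=d["pixels"][:,:,::-1]; s=optics.get_image("scene")["pixels"][120:260,250:400,::-1]
cv2.imwrite("pics/c4.png",np.hstack([cv2.resize(x,(395,370),interpolation=cv2.INTER_CUBIC) for x in(im[160:300,215:365],s)]))
for dt in(1.05,1.15,1.2,1.25): print(dt,proj(d,pt(TH+dt,.195,0,.165)),proj(d,pt(TH+dt,.09,0,.165)), proj(d,np.r_[pt(TH+dt,.036-.034*np.cos(.4),-.034*np.sin(.4),0)[:2],.19]))
print(r.current_t(),r.current_contact_force())
```

```text
1.05 [235.51308545 255.95205027] [274.91937183 224.38688206] [303.72938501 193.03878375]
1.15 [241.66882577 263.11657112] [277.76175127 227.6153216 ] [303.4072124 193.6280667]
1.2 [245.01592577 266.46413176] [279.30134155 229.1213795 ] [303.26889172 193.93445515]
1.25 [248.5313707  269.64236561] [280.91476426 230.54992443] [303.1462278  194.24766598]
18.4083 [-0.14293427  0.29466883  0.08581549]
```

View pics/c4.png

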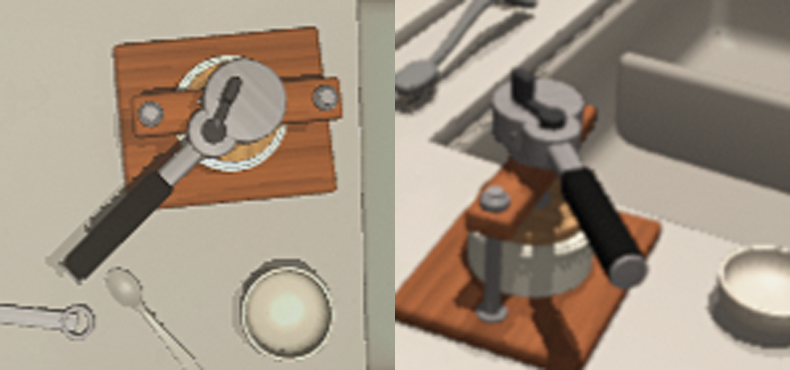

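The grip end is now at pixel (243,262), which puts the handle about 67° anticlockwise of its start. The tab is at (303,193.5), still on the loosen side, and the arm is clear.

```bash
python3 -c "
from cell import r
print(r.hand_in())"
```

```text
the job is handed in; nothing more can be done
None
```

The direction lever is fully over to the loosening side and the handle has swung about 67° anticlockwise. By the stated slack limit of 0.5 rad the screw should have backed off about 0.65 rad or more (not measured directly), and I released the handle and handed in at about 18 s with the arm clear.

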